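# Hang the shower squeegee on its sprung peg

## Robot

A 6-joint arm with a two-finger parallel gripper is mounted at the origin on the work surface. World frame = base frame: x ahead of the robot, y to its left, z up, the work surface at z = 0. Lengths are in m, angles in degrees, forces in N, time in s.
With the tool pointing down it reaches from about 0.275 to 1 m from the base axis. Payload 8.4 kg.
Tool frame: the origin (TCP) lies between the finger pads; the fingertips stand robot.nose_length ahead of it and the grasp point (between the pads) lies 11 mm behind it (robot.nose_length is the distance from the TCP to the fingertips, in m); z points along the fingers, y is the line along which they close (so a half turn about z gives the same grasp; the last joint's range is limited). The gripper opens to 85 mm and grips with 20 to 120 N. Pads are 22 mm wide; open, the fingers measure 114 mm over their backs; the gripper's body (76 mm by 85 mm) begins 54 mm behind the grasp point. The pads swing forward as they close: fully open they stand 13 mm farther back than shut.
Start: joints at [74.462, 20.225, 93.587, -0, 66.188, -0.138], TCP at [0.166, 0.603, 0.239] pointing down, gripper open.
Joint ranges: [-150.9, 150.9], [-52.94, 120.26], [3.33, 152.33], [-74.26, 254.26], [0, 154.13], [-172.89, 172.89]. Speed limits (degrees/s): [127.2, 127.2, 159.86, 180, 180, 180].

## Interface

Orientations are given as a 3x3 rotation matrix whose columns are the frame's x, y, z axes.
In Python, from station import robot gives the robot as it stands. The module is installed in compiled form; this text tells all that it offers.
- The arm moves only by the tool step_arm, never from a script. Its argument "moves" is a list of rows, each a list of 3 entries, a list of its own where there are three numbers: the shift along the tool's x, y, z in m, then the turn, a rotation vector about the tool's x, y, z in degrees, then the finger opening in m, from 0 to 0.0854. In form: [[[x, y, z], [rx, ry, rz], grip], ...]. A call has 1 to 20 rows; each row shifts and turns the commanded pose from where the row before left it, along the tool's axes as they then stand; what a row does not reach is not made up. A row lasts 1/8 s, in which the tool goes at most 62.5 mm and 10.7 degrees, less where a joint would pass 70% of its speed; a pose out of reach is approached as far as the arm can. A call with a gripper value outside its range is refused whole. The fingers move at their own pace and stop on an object; "force" is the grip in N (left out, the last holds). Time passes only in rows, so rows that do not move let the fingers close. It gives the time, the measured TCP pose, the force, the opening and the grip force at its end, in the units of the state.
- robot.sense(): the state, without advancing time (a new reading comes with each control period).
- robot.snapshot(name): name is "scene" or "top" or "wrist"; returns a dict with "img" (420x560x3 uint8, blue, green, red), "range_z" (420x560 float32, m along the optical axis (not along the pixel's ray), 0 where there is no reading), "fx", "fy", "cx", "cy" (pixels), "eye" and "orientation" of the camera in the world; the wrist camera has in their place "hand_eye" (4x4, takes a point from camera to tool coordinates, whose origin is the TCP and whose axes are the flange's). Camera axes: x right, y down, z forward; pixel columns grow to the right and rows downward; lengths in m; the calibration is good to about 2 mm. A picture is of the moment at which its call begins: read the wrist's pose just before it.
- robot.sign_off(): hands the job in; it is judged then, once.
The state is a dict: "clock": time; "joint_positions": joint angles; "joint_velocities": joint speeds; "joint_efforts": joint torques, N m; "eef_pos": TCP position; "orientation": TCP orientation; "force": force on the tool from outside, world axes, zero at the start; "wrist_torque": the same for the moment, N m; "width": finger opening in m; "grasp_force": force on a finger pad.
Only numpy, scipy, OpenCV 4.12 (cv2) and the standard library are available. Lean on these libraries where they do the work, as an engineer would, in place of code of your own. Each camera call takes 0.05 s, during which the arm holds its last target. There are 200 camera calls.

## Task

Hang the bamboo shower squeegee on the drip stand by the hinged loop on its handle, with its blade hanging down the slope, and press the loop down the peg past the two sprung ears until both have sprung out over it and lock it. Press firmly but do not ram it, and leave the brush, the bottles and the other things where they are.

Things in the scene. Friction and masses are not known exactly. Their poses are not given: they have to be found in the camera images.
- squeegee: Shower squeegee, 0.24 kg, 205 mm long, flat on the counter left or right of the stand: bamboo handle bar 24 mm wide, 14 mm thick, black blade head at one end, flip-up bamboo loop hinged to the other. Origin: underside, mid-width, near the balance point, 95 mm from the loop's centre when flat. x along the handle to the loop, z up. Grip the bar across y, 30 mm behind to 40 mm ahead of the origin.
- loop_eye (a point): Centre of the loop at its underside. The loop is a bamboo ring 54 mm outside, 8 mm thick, with a plain 25 mm hole right through; its hinge is 33 mm from its centre.
- loop (a joint): Angle of the loop about its hinge across the handle's end (62 mm ahead of the squeegee's origin, 4 mm above its underside): 0 in line with the handle, up to 1.3 rad flipped up, hanging down to -0.2 rad when the squeegee is lifted. It swings freely, so the handle cannot push it down.
- squeegee_blade (a point): Middle of the blade head at the underside, 70 mm behind the squeegee's origin. The head is 150 mm wide across the handle, 18 mm high, and reaches from 52 to 82 mm behind the origin.
- stand: Drip stand, fixed to the counter: a brass foot 200 x 190 x 12 mm carrying a grey slab that slopes at 28 degrees, low edge towards the robot. Origin: on the counter; x points to its high back edge (roughly away from the robot), z up.
- peg: Grey sloping slab with a brass peg, fixed on the stand. Origin: peg foot on the slab's face, 114 mm above the counter. z along the peg (square to the slab, leaning 28 degrees from vertical to the robot), x up the slope, y across. Slab 190 mm wide, 195 mm below to 40 mm above the peg. Peg 15 mm thick, 44 mm tall, tip chamfered 1.5 mm. Hung right, the squeegee's axes match these.
- ear_left (a joint): Black sprung ear on the peg's +y side; inward travel in m, 0 out, 0.01 pressed in. It ramps from the peg's surface 31 mm up to 17 mm off the axis 14 mm up; flat underside 11 mm above the slab. The loop slid on rests on both ears, its centre some 20 mm above the slab; pressed down there with 8 to 20 N it slips past and they spring out over it.
- ear_right (a joint): The same for the ear on the -y side.
- brush: Dark wooden bath brush with pale bristles, 205 mm long, lying bristles down on the side of the stand where the squeegee is not. Origin: underside, mid-length, z up. Bystander.
- bottle_a: Matt black pump bottle with a bamboo collar and black pump head, 76 mm diameter, 190 mm tall, standing upright in a white caddy at the left side. Origin: centre of its underside, z up. Bystander.
- bottle_b: Matt black pump bottle with a bamboo collar and black pump head, 76 mm diameter, 190 mm tall, standing upright in a white caddy at the left side. Origin: centre of its underside, z up. Bystander.
- bottle_c: Matt black pump bottle with a bamboo collar and black pump head, 76 mm diameter, 190 mm tall, standing upright in a white caddy at the left side. Origin: centre of its underside, z up. Bystander.
- soap: White bar of soap 85 x 55 x 26 mm lying at the back right of the counter. Origin: centre of its underside. Bystander.
- tumbler: White cup, 72 mm wide, 100 mm tall, standing at the right. Origin: centre of its underside. Bystander.
- jar: Amber jar with a bamboo lid, 68 mm wide, 75 mm tall, standing at the back left. Origin: centre of its underside. Bystander.

How it is judged:
By the outcome, as a careful person would: the job done as asked, in the order asked, and still so for the second after the job is handed in, with the robot touching nothing.
It also fails if it takes over 54 s, if anything falls off the work surface, if the arm or the gripper's body presses on something with over 40 N, if the wrist force passes 120 N, or if a joint passes its speed limit or range.

## Working session

There is one attempt and no reset: what is moved stays moved. The work goes in short steps, Python scripts to look and compute and a tool call to move; the robot and the scene stay as the last step left them, time stands still between calls to the robot, and variables do not carry over. Pictures are saved under pics/ and viewed, at most 12 in all, crops included, and the job is handed in when it is done.

Besides the shell and the picture viewer there is one more tool, called after ">>>" as name(argument=value, ...) on one line, values as JSON. step_arm: Moves the arm, as the interface text tells. Its arguments: {"type":"object","properties":{"moves":{"type":"array","items":{"type":"array"}},"force":{"type":"number"}},"required":["moves"]}

```bash
mkdir -p pics
cat > h.py <<'E'
import numpy as np, cv2
from station import robot
def snap(n):
    s=robot.sense(); d=robot.snapshot(n)
    if n=="wrist":
        T=np.eye(4);T[:3,:3]=s["orientation"];T[:3,3]=s["eef_pos"]
        M=T@np.array(d["hand_eye"])
        d["eye"]=M[:3,3];d["orientation"]=M[:3,:3]
    d["eye"]=np.array(d["eye"]);d["orientation"]=np.array(d["orientation"])
    return d
def cloud(d):
    z=d["range_z"];v,u=np.indices(z.shape)
    p=np.stack([(u-d["cx"])/d["fx"]*z,(v-d["cy"])/d["fy"]*z,z],-1)
    P=p@d["orientation"].T+d["eye"];P[z==0]=np.nan
    return P
def plane(d,u,v,h):
    r=d["orientation"]@np.array([(u-d["cx"])/d["fx"],(v-d["cy"])/d["fy"],1])
    return d["eye"]+r*(h-d["eye"][2])/r[2]
E
python3 - <<'E'
from h import *
a=snap("scene");b=snap("top")
cv2.imwrite("pics/s.png",a["img"]);cv2.imwrite("pics/t.png",b["img"])
print(robot.nose_length,robot.sense());print(b["eye"],b["fx"],a["eye"])
E
```

```text
0.008 {'clock': 0.1, 'joint_positions': array([ 7.44607016e+01,  2.02594915e+01,  9.36254067e+01,  1.29718464e-04,
        6.61906295e+01, -1.35631851e-01]), 'joint_velocities': array([-0.00999541, -0.17775971, -0.05465514,  0.03251193, -0.01881958,
       -0.06580896]), 'joint_efforts': array([ 3.49254206e-04, -6.06361485e+01, -3.42822075e+01,  1.22330466e-04,
        3.97086595e-03, -7.01903645e-06]), 'eef_pos': array([0.16587278, 0.60213052, 0.23862174]), 'orientation': array([[-9.64078164e-01,  2.65618461e-01, -3.55142363e-04],
       [ 2.65618699e-01,  9.64077329e-01, -1.26946784e-03],
       [ 5.19060673e-06, -1.31819868e-03, -9.99999131e-01]]), 'force': array([-0.00573403,  0.32324521, -0.0197192 ]), 'wrist_torque': array([ 0.00930069, -0.05033853, -0.03026043]), 'grasp_force': 0.0, 'width': 0.08524229345620898}
[0.43417369 0.01028037 1.92211028] 496.520218716979 [1.14025537 0.90423352 1.00048145]
```

View pics/t.png

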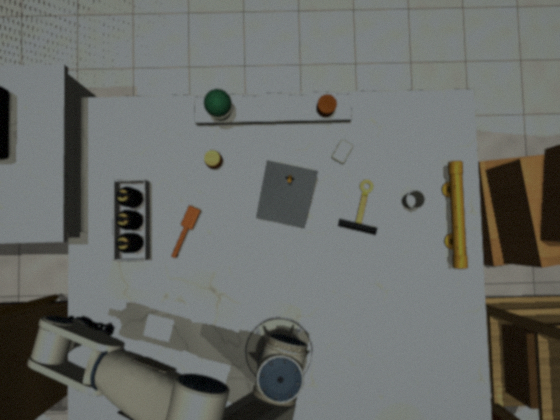

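View pics/s.png

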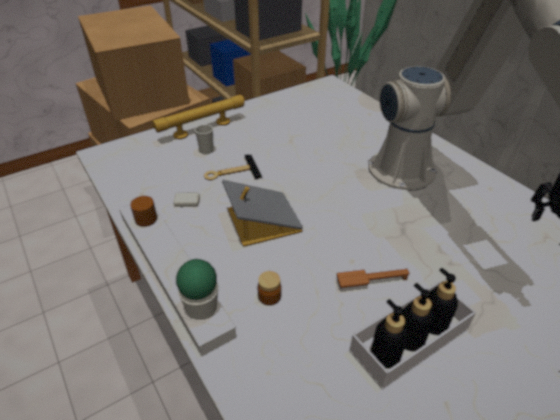

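The top view shows the squeegee to the right of the stand, with its loop at about (366,185) and its blade at (357,227). The peg is at about (290,181) on the slab. The brush is at (186,230), left of the stand. Next I'll get rough coordinates.

Run:
```python
from h import *
b=snap("top");P=cloud(b)
for n,(u,v),h in [("loop",(366,185),.008),("blade",(357.5,227),.018),("bar",(362,205),.014),("peg",(289.5,181),.15)]:
    print(n,plane(b,u,v,h),P[v if isinstance(v,int) else int(v),int(u)])
hsv=cv2.cvtColor(b["img"],cv2.COLOR_BGR2HSV)
# slab plane fit
m=np.zeros((420,560),bool);m[165:225,262:312]=1
Q=P[m];Q=Q[(Q[:,2]>.03)&(Q[:,2]<.135)]
A=np.c_[Q[:,:2],np.ones(len(Q))];c,*_=np.linalg.lstsq(A,Q[:,2],rcond=None)
r=Q[:,2]-A@c;k=abs(r)<.006;c,*_=np.linalg.lstsq(A[k],Q[k,2],rcond=None)
n=np.array([-c[0],-c[1],1]);n/=np.linalg.norm(n)
print("n",n,"tilt",np.degrees(np.arccos(n[2])),"yaw",np.degrees(np.arctan2(c[1],c[0])),k.sum())
s=(np.abs(P[:,:,2]-.12)<.2)&m
rect=cv2.minAreaRect(np.argwhere(m&(P[:,:,2]>.025))[:,::-1].astype(np.float32));print(rect)
s=robot.sense();print(s["eef_pos"])
w=snap("wrist");print(w["hand_eye"],w["fx"])
```

```text
loop [ 0.62299699 -0.35415158  0.008     ] [ 0.6233936  -0.35491704  0.00397957]
blade [ 0.46092748 -0.31367992  0.018     ] [ 0.4609837  -0.31187651  0.01730111]
bar [ 0.54529185 -0.33473121  0.014     ] [ 0.54563766 -0.33580493  0.00806174]
peg [ 0.62978887 -0.05261744  0.15      ] [ 0.62956817 -0.05074106  0.15237485]
n [-0.44932923  0.10690961  0.88694621] tilt 27.508017387126362 yaw -13.383623086063047 2003
((286.5, 194.5), (59.0, 49.0), 90.0)
[0.16589596 0.60220979 0.23872144]
[[ 1.21066958e-03 -9.55624167e-01 -2.94586125e-01  7.53779631e-02]
 [ 9.99999235e-01  1.08222469e-03  5.99039041e-04 -3.39262199e-04]
 [-2.53647807e-04 -2.94586625e-01  9.55624746e-01 -1.34559940e-01]
 [ 0.00000000e+00  0.00000000e+00  0.00000000e+00  1.00000000e+00]] 357.90983060421996
```

>>> step_arm(moves=[[[-0.0395,-0.0374,-0.0043],[0,0,0],0.0854],[[-0.0395,-0.0374,-0.0043],[0,0,0],0.0854],[[-0.0395,-0.0374,-0.0043],[0,0,0],0.0854],[[-0.0395,-0.0374,-0.0043],[0,0,0],0.0854],[[-0.0395,-0.0374,-0.0043],[0,0,0],0.0854],[[-0.0395,-0.0374,-0.0043],[0,0,0],0.0854],[[-0.0395,-0.0374,-0.0043],[0,0,0],0.0854],[[-0.0395,-0.0374,-0.0043],[0,0,0],0.0854],[[-0.0395,-0.0374,-0.0043],[0,0,0],0.0854],[[-0.0395,-0.0374,-0.0043],[0,0,0],0.0854],[[-0.0395,-0.0374,-0.0043],[0,0,0],0.0854],[[-0.0395,-0.0374,-0.0043],[0,0,0],0.0854],[[-0.0395,-0.0374,-0.0043],[0,0,0],0.0854],[[-0.0395,-0.0374,-0.0043],[0,0,0],0.0854],[[0,0,0],[0,0,10],0.0854],[[0,0,0],[0,0,10],0.0854],[[0,0,0],[0,0,10],0.0854],[[0,0,0],[0,0,10],0.0854],[[0,0,0],[0,0,10],0.0854],[[0,0,0],[0,0,10],0.0854]])

```text
clock: 2.7
eef_pos: [0.5599, -0.0491, 0.2993]
orientation: [[-0.246, 0.969, -0.0], [0.969, 0.246, 0.0], [0.0, -0.0, -1.0]]
force: [0.8, -0.8, 0.4]
width: 0.085
grasp_force: 0.0
```

>>> step_arm(moves=[[[0,0,0],[0,0,9.9],0.0854],[[0,0,0],[0,0,9.9],0.0854],[[0,0,0],[0,0,9.9],0.0854],[[0,0,0],[0,0,9.9],0.0854],[[0,0,0],[0,0,9.9],0.0854],[[0,0,0],[0,0,9.9],0.0854],[[0,0,0],[0,0,9.9],0.0854],[[0,0,0],[0,0,9.9],0.0854],[[0,0,0],[0,0,9.9],0.0854],[[0,0,0],[0,0,9.9],0.0854],[[0,0,0],[0,0,9.9],0.0854],[[0,0,0],[0,0,9.9],0.0854],[[0,0,0],[0,0,0],0.0854]])

```text
clock: 4.32
eef_pos: [0.5599, -0.0491, 0.2993]
orientation: [[0.97, -0.244, -0.0], [-0.244, -0.97, -0.0], [-0.0, 0.0, -1.0]]
force: [-0.2, -0.3, 0.3]
width: 0.0855
grasp_force: 0.0
```

Run:
```python
from h import *
w=snap("wrist");s=robot.sense()
cv2.imwrite("pics/w1.png",w["img"]);np.savez("w1.npz",**w)
print(s["clock"],s["eef_pos"],s["orientation"],s["joint_positions"])
P=cloud(w)
m=(P[:,:,2]>.03)&(P[:,:,2]<.135)
Q=P[m];A=np.c_[Q[:,:2],np.ones(len(Q))];k=np.ones(len(Q),bool)
for i in range(5):
    c,*_=np.linalg.lstsq(A[k],Q[k,2],rcond=None);k=abs(Q[:,2]-A@c)<(.01 if i<2 else .003)
print(c,np.degrees(np.arctan(np.hypot(c[0],c[1]))),np.degrees(np.arctan2(c[1],c[0])),k.sum())
n=np.array([-c[0],-c[1],1]);n/=np.linalg.norm(n)
H=(P-[0,0,c[2]])@n
v,u=np.where((H>.03)&(H<.06)&(P[:,:,2]<.2)&(P[:,:,2]>.1));print(len(u),u.min(),u.max(),v.min(),v.max())
pk=P[v,u];h=H[v,u];t=h>.041
print(h.max(),pk[t].mean(0),pk[t].min(0),pk[t].max(0),t.sum())
```

```text
4.375 [ 0.55997836 -0.04908025  0.29936337] [[ 9.70361295e-01 -2.41658661e-01 -2.20360104e-04]
 [-2.41658662e-01 -9.70361320e-01  2.24247388e-05]
 [-2.19248054e-04  3.14918293e-05 -9.99999975e-01]] [-5.16196224e+00  1.15750359e+01  9.74558805e+01  1.51975222e-04
  7.09817737e+01  9.88224450e+01]
[ 0.51739993 -0.12208034 -0.23062962] 27.995436968983554 -13.276104781845488 38530
423 252 272 89 115
0.04577002100132975 [ 0.63354459 -0.05140851  0.15297565] [ 0.62674621 -0.0585261   0.14744684] [ 0.64026415 -0.04402396  0.15704018] 285
```

View pics/w1.png

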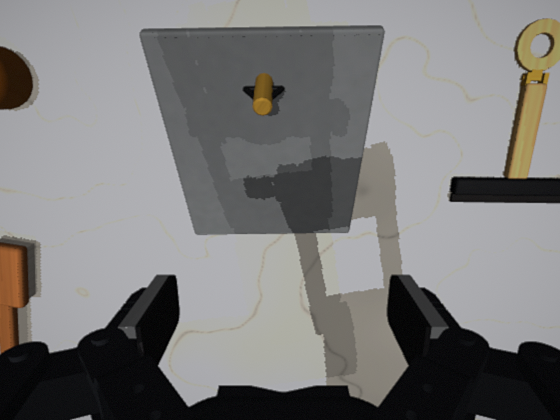

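The wrist view shows the slab at about (140–385, 28–235) and the peg tip near (262,108). The squeegee is at right, with its loop at (540,45). The computed peg foot height is 0.114 and the tilt 28.0°, and both match the values given.

>>> step_arm(moves=[[[0.0067,0.0468,0.013],[0,0,0],0.0854],[[0.0067,0.0468,0.013],[0,0,0],0.0854],[[0.0067,0.0468,0.013],[0,0,0],0.0854],[[0.0067,0.0468,0.013],[0,0,0],0.0854],[[0.0067,0.0468,0.013],[0,0,0],0.0854],[[0.0067,0.0468,0.013],[0,0,0],0.0854],[[0,0,0],[0,0,0],0.0854]])

```text
clock: 5.25
eef_pos: [0.529, -0.3337, 0.2201]
orientation: [[0.97, -0.245, -0.002], [-0.245, -0.97, 0.0], [-0.002, 0.0, -1.0]]
force: [-0.3, 0.2, -0.2]
width: 0.0852
grasp_force: 0.0
```

Run:
```python
from h import *
w=snap("wrist");s=robot.sense()
cv2.imwrite("pics/w2.png",w["img"])
R=s["orientation"];t=s["eef_pos"]
print(s["clock"],t,np.degrees(np.arctan2(R[1,0],R[0,0])),s["joint_positions"])
hsv=cv2.cvtColor(w["img"],cv2.COLOR_BGR2HSV)
m=((hsv[...,0]>10)&(hsv[...,0]<35)&(hsv[...,1]>90)&(hsv[...,2]>60)).astype(np.uint8)
n,l,st,ce=cv2.connectedComponentsWithStats(m)
k=1+np.argmax(st[1:,4]);print(st[1:][st[1:,4]>200],k)
P=cloud(w);Q=P[l==k];Q=Q[np.isfinite(Q[:,0])]
print(np.percentile(Q[:,2],[5,50,95]))
L=(Q-t)@R  # tool coords
for a in np.arange(-.08,.14,.01):
    q=L[(L[:,0]>a)&(L[:,0]<a+.01)]
    if len(q)>20: print(round(a+.005,3),len(q),np.round([q[:,1].min(),q[:,1].max(),(q[:,1].min()+q[:,1].max())/2,-q[:,2].max()+t[2],t[2]-np.median(q[:,2])],4))
print("xrange",L[:,0].min(),L[:,0].max())
# black blade
b=((hsv[...,2]<45)&(P[:,:,2]<.03)&(P[:,:,2]>.01));B=(P[b]-t)@R;print("blade",B.min(0),B.max(0),np.median(B,0))
```

```text
5.3 [ 0.5294619  -0.33209266  0.22069479] -14.16188671586746 [-3.22380966e+01  2.12653013e+01  9.45648615e+01  7.35734301e-03
  6.42515769e+01  7.19206101e+01]
[[ 254   48   57  185 4968]
 [   0   93   95  194 8069]] 2
[0.01032149 0.01184368 0.01313457]
-0.075 175 [-0.2228 -0.2003 -0.2116  0.0085  0.0115]
-0.065 220 [-0.2251 -0.2008 -0.213   0.0081  0.0115]
-0.055 189 [-0.2212 -0.201  -0.2111  0.009   0.0116]
-0.045 279 [-0.236  -0.2009 -0.2185  0.0079  0.0117]
-0.035 367 [-0.2405 -0.2006 -0.2206  0.0076  0.0116]
-0.025 416 [-0.2458 -0.2012 -0.2235  0.0079  0.0117]
-0.015 474 [-0.2494 -0.2016 -0.2255  0.0086  0.0118]
-0.005 525 [-0.2548 -0.2018 -0.2283  0.0087  0.0117]
0.005 582 [-0.2587 -0.2019 -0.2303  0.0084  0.0117]
0.015 653 [-0.2638 -0.202  -0.2329  0.0082  0.0118]
0.025 726 [-0.2682 -0.2023 -0.2352  0.0081  0.0119]
0.035 750 [-0.2668 -0.2023 -0.2346  0.0077  0.0117]
0.045 697 [-0.265  -0.2022 -0.2336  0.0085  0.0118]
0.055 495 [-0.2626 -0.2026 -0.2326  0.0078  0.0119]
0.065 356 [-0.2583 -0.2018 -0.2301  0.0087  0.0119]
0.075 665 [-0.2582 -0.2028 -0.2305  0.0084  0.0119]
0.085 169 [-0.2563 -0.2036 -0.23    0.0084  0.0112]
xrange -0.1143990594365352 0.0820804476502029
blade [-0.11526271 -0.22832626  0.1908083 ] [0.067505   0.15539315 0.21077721] [-0.06390456 -0.00477148  0.2035627 ]
```

View pics/w2.png

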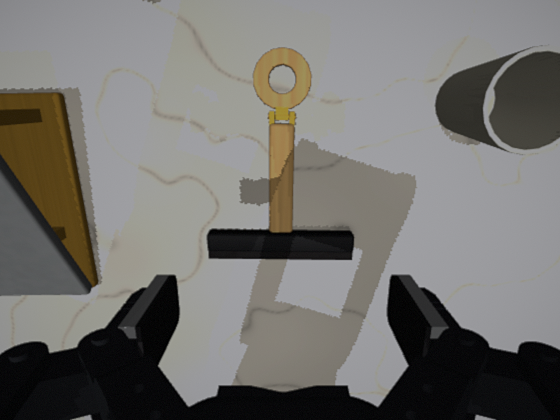

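The view shows the squeegee almost in line with the tool. Its loop is at (282,77), its bar at (282,120–230) and its blade at (207–353, 230–260). The largest mask was the stand's brass foot, so I'll redo this with the squeegee component.

Run:
```python
from h import *
w=snap("wrist");s=robot.sense()
R=s["orientation"];t=s["eef_pos"];print(t)
hsv=cv2.cvtColor(w["img"],cv2.COLOR_BGR2HSV)
m=((hsv[...,0]>8)&(hsv[...,0]<35)&(hsv[...,1]>70)&(hsv[...,2]>60)).astype(np.uint8)
m[:,:210]=0;m[:,360:]=0;m[265:]=0
P=cloud(w);T=lambda p:(p-t)@R
def rays(u,v,h): return np.array([T(plane(w,a,b,h)) for a,b in zip(u,v)])
# loop
v,u=np.where(m[:106]>0);q=rays(u,v,.008)
print("loop centre",(q.min(0)+q.max(0))/2,"size",np.ptp(q,0),"z",np.nanmedian(P[v,u,2]))
v,u=np.where((m>0)&(np.arange(420)[:,None]>125)&(np.arange(420)[:,None]<225))
cs=[]
for r in range(130,222,5):
    x=u[v==r];a=rays([x.min(),x.max()+1],[r,r],.014);cs.append([a[0,0],a[:,1].mean(),np.ptp(a[:,1])])
cs=np.array(cs);p=np.polyfit(cs[:,0],cs[:,1],1);print("bar slope deg",np.degrees(np.arctan(p[0])),"y at0",p[1],"width",cs[:,2].mean(),"x",cs[0,0],cs[-1,0],"z",np.nanmedian(P[v,u,2]))
b=(hsv[...,2]<60)&(P[:,:,2]>.012)&(P[:,:,2]<.024);b[:,:190]=0;b[:,370:]=0
B=T(P[b]);B=B[B[:,2]<np.median(B[:,2])+.004]
r=cv2.minAreaRect(B[:,:2].astype(np.float32));print("blade",r,np.median(B[:,2]))
```

```text
[ 0.52986846 -0.33112128  0.22119881]
loop centre [0.09586495 0.00195667 0.21312931] size [4.85959479e-02 5.21390550e-02 5.11225301e-05] z 0.007834547884391196
bar slope deg 0.6041731210483603 y at0 0.0015880409059194627 width 0.023409481692648372 x 0.049295823091094745 -0.03912156696737077 z 0.013734732564660374
blade ((-0.06629960983991623, 0.0007713586091995239), (0.028730230405926704, 0.14875736832618713), 0.759774923324585) 0.2036234339072412
```

>>> step_arm(moves=[[[0,0.0016,0.03],[0,0,0.6],0.06],[[0,0,0.045],[0,0,0],0.06],[[0,0,0.045],[0,0,0],0.06],[[0,0,0.04],[0,0,0],0.06],[[0,0,0.03],[0,0,0],0.06],[[0,0,0.015],[0,0,0],0.06],[[0,0,0.004],[0,0,0],0.06],[[0,0,0],[0,0,0],0.06]])

```text
clock: 6.35
eef_pos: [0.5305, -0.3328, 0.0134]
orientation: [[0.967, -0.255, 0.001], [-0.255, -0.967, -0.001], [0.001, 0.0, -1.0]]
force: [-0.2, -1.3, 0.3]
width: 0.0602
grasp_force: 0.0
```

>>> step_arm(moves=[[[0,0,0],[0,0,0],0.01],[[0,0,0],[0,0,0],0.01],[[0,0,0],[0,0,0],0.01],[[0,0,0],[0,0,0],0.01],[[0,0,0],[0,0,0],0.01]], force=60)

```text
clock: 6.98
eef_pos: [0.5303, -0.3331, 0.0137]
orientation: [[0.967, -0.256, 0.001], [-0.256, -0.967, -0.001], [0.001, 0.0, -1.0]]
force: [-1.2, 0.4, 6.8]
width: 0.022
grasp_force: 59.2
```

>>> step_arm(moves=[[[0,0,-0.01],[0,0,0],0.01],[[0,0,-0.03],[0,0,0],0.01],[[0,0,-0.05],[0,0,0],0.01],[[0,0,-0.05],[0,0,0],0.01],[[0,0,-0.05],[0,0,0],0.01],[[0,0,-0.046],[0,0,-1.5],0.01],[[-0.009,-0.037,0],[0,4,0],0.01],[[0,0,0],[0,0,0],0.01]])

```text
clock: 7.98
eef_pos: [0.5282, -0.2925, 0.2494]
orientation: [[0.971, -0.229, 0.068], [-0.229, -0.973, -0.015], [0.07, -0.001, -0.998]]
force: [0.8, -0.0, -2.6]
width: 0.0219
grasp_force: 59.6
```

Run:
```python
from h import *
s=robot.sense();print(s["eef_pos"],s["force"],s["wrist_torque"],s["width"])
w=snap("wrist");cv2.imwrite("pics/w3.png",w["img"])
R=s["orientation"];t=s["eef_pos"];x=np.array([.8593,-.2028,.4695])
print(R);n=np.array([-.4569,.1078,.8829])
g=np.array([.5269,-.0261,.1566]); print("tool delta to staging",(g-t)@R)
G=np.c_[x,-np.cross(n,x),-n]
from scipy.spatial.transform import Rotation as Ro
print(Ro.from_matrix(R.T@G).as_rotvec(degrees=True))
```

```text
[ 0.52821194 -0.29250241  0.2493511 ] [ 0.84925863 -0.03872409 -2.56728499] [-0.02837306  0.0858915  -0.03427877] 0.02193377789518797
[[ 9.71021174e-01 -2.29047003e-01  6.82301324e-02]
 [-2.28535537e-01 -9.73415096e-01 -1.53153007e-02]
 [ 6.99241646e-02 -7.21528643e-04 -9.97552049e-01]]
tool delta to staging [-0.06864188 -0.25895271  0.0883545 ]
[-0.04892469 23.9916122   0.02513269]
```

View pics/w3.png

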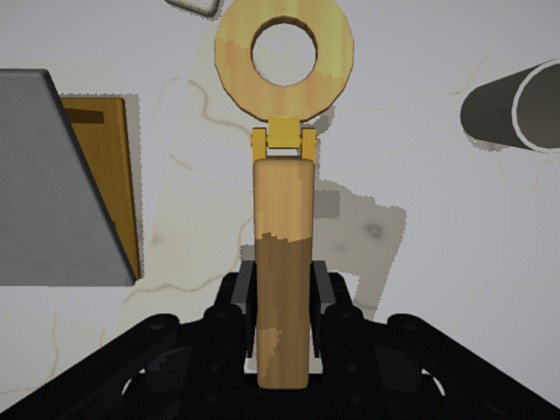

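The squeegee is held straight, with the loop at (284,55) drooping slightly and its hole visible. Next I'll measure the loop in the tool frame.

```bash
cat > loopm.py <<'E'
from h import *
def loop(w,R,t,rows=118):
    hsv=cv2.cvtColor(w["img"],cv2.COLOR_BGR2HSV)
    m=((hsv[...,0]>8)&(hsv[...,0]<35)&(hsv[...,1]>60)&(hsv[...,2]>60))
    m[rows:]=0;m[:,:200]=0;m[:,370:]=0
    L=(cloud(w)-t)@R
    q=L[cv2.erode(m.astype(np.uint8),np.ones((5,5)))>0];q=q[np.isfinite(q[:,0])]
    A=np.c_[q[:,:2],np.ones(len(q))];c,*_=np.linalg.lstsq(A,q[:,2],rcond=None)
    k=abs(q[:,2]-A@c)<.003;c,*_=np.linalg.lstsq(A[k],q[k,2],rcond=None)
    cs,hi=cv2.findContours(m.astype(np.uint8),cv2.RETR_CCOMP,cv2.CHAIN_APPROX_NONE)
    hole=max([x for x,h in zip(cs,hi[0]) if h[3]>=0],key=cv2.contourArea)[:,0]
    n=np.array([-c[0],-c[1],1]);pts=[]
    e=(w["eye"]-t)@R
    for u,v in hole:
        r=R.T@w["orientation"]@np.array([(u-w["cx"])/w["fx"],(v-w["cy"])/w["fy"],1])
        pts.append(e+r*(c[2]-n@e)/(n@r))
    pts=np.array(pts)
    return c,(pts.min(0)+pts.max(0))/2,np.ptp(pts,0)
if __name__=="__main__":
    s=robot.sense();w=snap("wrist")
    c,p,d=loop(w,s["orientation"],s["eef_pos"])
    print("droop deg",np.degrees(np.arctan(c[0])),np.degrees(np.arctan(c[1])),"hole centre(top face,tool)",p,"size",d)
E
python3 loopm.py
```

```text
droop deg 11.56359762648232 0.030935167965776535 hole centre(top face,tool) [0.09246676 0.00068879 0.01225355] size [0.02388181 0.0249266  0.00488985]
```

>>> step_arm(moves=[[[-0.0111,-0.0433,0],[0,0,0],0.01],[[-0.0111,-0.0433,0],[0,0,0],0.01],[[-0.0111,-0.0433,0],[0,0,0],0.01],[[-0.0111,-0.0433,0],[0,0,0],0.01],[[-0.0111,-0.0433,0],[0,0,0],0.01],[[-0.0111,-0.0433,0],[0,0,0],0.01],[[0,0,0],[0,8,0],0.01],[[0,0,0],[0,8,0],0.01],[[0,0,0],[0,8,0],0.01],[[-0.0178,0,0.04],[0,0,0],0.01],[[-0.0178,0,0.04],[0,0,0],0.01],[[0,0,0],[0,0,0],0.01],[[0,0,0],[0,0,0],0.01]])

```text
clock: 9.7
eef_pos: [0.5316, -0.0283, 0.1575]
orientation: [[0.859, -0.231, 0.457], [-0.203, -0.973, -0.109], [0.47, 0.0, -0.883]]
force: [-0.3, -0.2, -2.3]
width: 0.0221
grasp_force: 60.1
```

```bash
cat > err.py <<'E'
from h import *
from scipy.spatial.transform import Rotation as Ro
base=np.array([.6536,-.0560,.1141]);a,b=np.radians([28,-13.28])
x=np.array([np.cos(a)*np.cos(b),np.cos(a)*np.sin(b),np.sin(a)]);n=np.array([-np.sin(a)*np.cos(b),-np.sin(a)*np.sin(b),np.cos(a)])
G=np.c_[x,-np.cross(n,x),-n]
def err(s,lx=.093,ly=.0007,lz=.0136):
    R=s["orientation"];t=s["eef_pos"];p=t+R@np.array([lx,ly,lz])
    return (p-base)@np.c_[x,np.cross(n,x),n],Ro.from_matrix(R.T@G).as_rotvec(degrees=True)
if __name__=="__main__":
    s=robot.sense();print(s["clock"],s["force"],s["joint_positions"].round(1));e,r=err(s)
    print("flat loop centre in peg frame",e.round(4),"rot left",r.round(2))
E
python3 err.py;python3 loopm.py
python3 - <<'E'
from h import *
w=snap("wrist");cv2.imwrite("pics/w4.png",w["img"])
E
```

```text
9.7 [-0.30683269 -0.20983359 -2.29242782] [  1.    8.7 128.5 -23.7  16.8 125.5]
flat loop centre in peg frame [ 0.0029 -0.0019  0.0835] rot left [ 0.04 -0.03 -0.03]
droop deg 10.89796203163394 -0.21186362718364532 hole centre(top face,tool) [0.09320312 0.00045127 0.01243871] size [0.02383595 0.02461924 0.00461707]
```

View pics/w4.png

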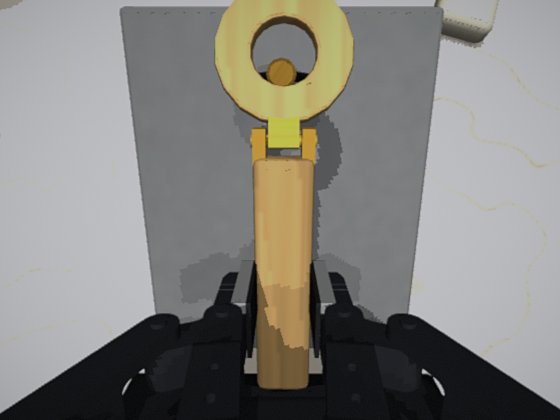

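The peg tip shows through the loop's hole at (281,70), so I'll measure it in the tool frame from this closer view.

Run:
```python
from h import *
from err import *
s=robot.sense();w=snap("wrist");R=s["orientation"];t=s["eef_pos"]
e,_=err(s);zt=.0136+e[2]-.044
hsv=cv2.cvtColor(w["img"],cv2.COLOR_BGR2HSV)[20:84,252:316]
L=((cloud(w)-t)@R)[20:84,252:316]
m=(hsv[...,1]>90)&(hsv[...,2]>50)&(L[...,2]>.035)&(L[...,2]<.075)
v,u=np.where(m);print(len(u),u.min()+252,u.max()+252,v.min()+20,v.max()+20)
q=L[m];print("z pct",np.percentile(q[:,2],[2,20,50,90]),"exp",zt)
f=q[q[:,2]<np.percentile(q[:,2],10)+.0025];print("tip",len(f),(f.min(0)+f.max(0))/2,np.ptp(f,0))
```

```text
633 261 296 58 83
z pct [0.05232044 0.05302864 0.05363809 0.05470432] exp 0.053982250177137606
tip 604 [ 0.08944752 -0.00098233  0.05344324] [0.01166025 0.01435561 0.00359561]
```

>>> step_arm(moves=[[[-0.0035,-0.0017,0],[0,0,0],0.01],[[0,0,0.01],[0,0,0],0.01],[[0,0,0.01],[0,0,0],0.01],[[0,0,0.008],[0,0,0],0.01],[[0,0,0],[0,0,0],0.01],[[0,0,0],[0,0,0],0.01]])

```text
clock: 10.6
eef_pos: [0.5407, -0.0286, 0.1299]
orientation: [[0.859, -0.23, 0.456], [-0.203, -0.973, -0.108], [0.469, 0.0, -0.883]]
force: [-0.2, 0.1, -2.1]
width: 0.0223
grasp_force: 60.1
```

```bash
python3 err.py;python3 loopm.py
python3 - <<'E'
from h import *
w=snap("wrist");cv2.imwrite("pics/w5.png",w["img"][:200,150:420])
E
```

```text
10.6 [-0.20330456  0.10326843 -2.10613325] [  0.9  12.7 128.6 -30.4  13.1 132.3]
flat loop centre in peg frame [-0.0021 -0.      0.0549] rot left [ 0.02  0.03 -0.02]
droop deg 11.602528075759999 0.0580415788957188 hole centre(top face,tool) [0.0924871  0.00045212 0.0121673 ] size [0.0238862  0.02458333 0.00490991]
```

View pics/w5.png

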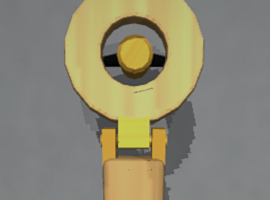

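The hole (134,51) is centred over the peg (135,54) to about 1 mm, so I'll go down.

>>> step_arm(moves=[[[0,0,0.007],[0,0,0],0.01],[[0,0,0.007],[0,0,0],0.01],[[0,0,0.006],[0,0,0],0.01],[[0,0,0.005],[0,0,0],0.01],[[0,0,0],[0,0,0],0.01],[[0,0,0],[0,0,0],0.01]])

```text
clock: 11.45
eef_pos: [0.5521, -0.0313, 0.108]
orientation: [[0.859, -0.23, 0.457], [-0.203, -0.973, -0.108], [0.469, 0.0, -0.883]]
force: [-0.2, -0.1, -2.4]
width: 0.0223
grasp_force: 60.1
```

```bash
python3 err.py;python3 loopm.py
```

```text
11.45 [-0.17208201 -0.07472519 -2.40065782] [  0.5  16.2 128.1 -37.9  10.5 139.6]
flat loop centre in peg frame [-0.0021 -0.      0.03  ] rot left [ 0.01  0.01 -0.02]
droop deg 11.411499180416177 0.10712666415054836 hole centre(top face,tool) [0.09159419 0.00027438 0.01191318] size [0.02210312 0.02421046 0.00445437]
```

>>> step_arm(moves=[[[0,0,0.004],[0,0,0],0.01],[[0,0,0.004],[0,0,0],0.01],[[0,0,0.004],[0,3.5,0],0.01],[[0,0,0.0035],[0,3,0],0.01],[[0,0,0],[0,0,0],0.01],[[0,0,0],[0,0,0],0.01]])

```text
clock: 12.25
eef_pos: [0.5588, -0.0465, 0.104]
orientation: [[0.834, -0.21, 0.51], [-0.177, -0.978, -0.112], [0.523, 0.003, -0.853]]
force: [-7.0, 10.6, -7.5]
width: 0.022
grasp_force: 69.1
```

```bash
python3 err.py;python3 loopm.py
python3 - <<'E'
from h import *
w=snap("wrist");cv2.imwrite("pics/w6.png",w["img"][:240,130:440])
E
```

```text
12.25 [-6.99775231 10.56570477 -7.47007719] [ -1.5  17.3 129.8 -72.5   5.9 171.3]
flat loop centre in peg frame [ 0.0055 -0.0113  0.0275] rot left [-0.43 -3.51  1.12]
droop deg 3.6812902972864365 0.9390657810995257 hole centre(top face,tool) [ 0.09138778 -0.0073523   0.00996333] size [0.02388877 0.02419486 0.00155807]
```

View pics/w6.png

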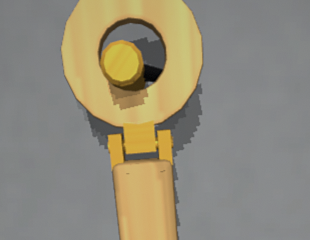

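The loop is round the peg, but the arm ran near its wrist singularity (joint 5 at 6°) and slid sideways. I'll undo that first, gently.

>>> step_arm(moves=[[[-0.0012,-0.0023,-0.0012],[0,-0.7,0.2],0.01],[[-0.0012,-0.0023,-0.0012],[0,-0.7,0.2],0.01],[[-0.0012,-0.0023,-0.0012],[0,-0.7,0.2],0.01],[[-0.0012,-0.0023,-0.0012],[0,-0.7,0.2],0.01],[[-0.0012,-0.0023,-0.0012],[0,-0.7,0.2],0.01],[[0,0,0],[0,0,0],0.01]])

```text
clock: 13.1
eef_pos: [0.5557, -0.0356, 0.1081]
orientation: [[0.857, -0.23, 0.461], [-0.204, -0.973, -0.105], [0.473, -0.004, -0.881]]
force: [-1.3, -0.9, -2.1]
width: 0.022
grasp_force: 61.8
```

```bash
python3 err.py;python3 loopm.py;python3 -c "
from h import *
s=robot.sense();print(s['eef_pos'],s['orientation'],s['wrist_torque'],s['width'],s['grasp_force'])"
```

```text
13.1 [-1.2986655  -0.91068945 -2.08566411] [ -0.3  16.5 127.9 -36.8   9.9 138. ]
flat loop centre in peg frame [ 0.002  -0.0034  0.0285] rot left [-0.21 -0.25 -0.11]
droop deg 9.220849955689975 -0.506887309442088 hole centre(top face,tool) [ 0.0911524  -0.00429337  0.01159639] size [0.02411299 0.02421992 0.00389071]
[ 0.55561371 -0.03564296  0.1080579 ] [[ 0.85695139 -0.22952253  0.46146909]
 [-0.20405812 -0.9732949  -0.10515378]
 [ 0.47328067 -0.00405483 -0.88090236]] [-0.06738632  0.47694768 -0.25197864] 0.02176502340364527 61.80447252932936
```

Recovered, with the loop still round the peg. I'll lower it a few mm without pitching, then let it settle onto the ears and slab.

>>> step_arm(moves=[[[0,0,0.002],[0,0,0],0.01],[[0,0,0.002],[0,0,0],0.01],[[0,0,0.001],[0,0,0],0.01],[[0,0,0],[0,0,0],0.01]], force=20)

```text
clock: 13.65
eef_pos: [0.558, -0.0361, 0.1037]
orientation: [[0.857, -0.229, 0.462], [-0.204, -0.973, -0.105], [0.473, -0.004, -0.881]]
force: [-1.6, -1.4, -3.3]
width: 0.022
grasp_force: 61.8
```

```bash
python3 err.py;python3 loopm.py
```

```text
13.65 [-1.61775641 -1.43920972 -3.26568391] [ -0.3  17.2 127.8 -38.7   9.4 139.8]
flat loop centre in peg frame [ 0.002  -0.0033  0.0234] rot left [-0.22 -0.25 -0.09]
droop deg -0.845085566710869 0.06959658929663684 hole centre(top face,tool) [ 0.09132205 -0.00442507  0.00609135] size [0.02465256 0.02458538 0.00036168]
```

>>> step_arm(moves=[[[0,0,0],[0,0,0],0.026],[[0,0,0],[0,0,0],0.03],[[0,0,0],[0,0,0],0.036],[[0,0,0],[0,0,0],0.042],[[0,0,0],[0,0,0],0.05],[[0,0,-0.01],[0,0,0],0.05],[[0,0,-0.02],[0,0,0],0.05],[[0,0,-0.03],[0,0,0],0.05],[[0,0,-0.02],[0,0,0],0.05],[[0,0,0],[0,0,0],0.05]])

```text
clock: 14.95
eef_pos: [0.5216, -0.0275, 0.1757]
orientation: [[0.856, -0.229, 0.464], [-0.204, -0.973, -0.105], [0.476, -0.005, -0.879]]
force: [0.3, 0.8, 0.8]
width: 0.0499
grasp_force: 0.0
```

```bash
python3 err.py;python3 -c "
from h import *
w=snap('wrist');cv2.imwrite('pics/w7.png',w['img'])"
```

```text
14.95 [0.29173319 0.82047139 0.84398047] [  0.9   5.7 129.  -20.5  18.7 122.2]
flat loop centre in peg frame [ 0.0028 -0.0034  0.1048] rot left [-0.27 -0.42 -0.1 ]
```

View pics/w7.png

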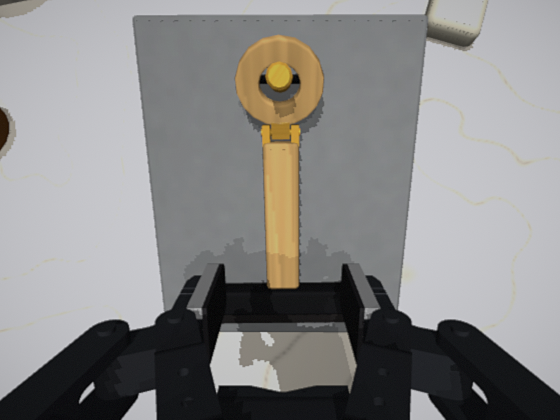

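The squeegee has been released. Its loop is on the peg resting on the ears (280,78), and its blade is down the slope. Before straddling the peg with the fingers, I'll measure the peg and loop in the tool frame.

```bash
cat > m2.py <<'E'
from h import *
from err import *
def fit(q):
    A=np.c_[q[:,:2],np.ones(len(q))];k=np.ones(len(q),bool)
    for i in range(5):
        c,*_=np.linalg.lstsq(A[k],q[k,2],rcond=None);k=abs(q[:,2]-A@c)<.003
    return c,k
s=robot.sense();w=snap("wrist");R=s["orientation"];t=s["eef_pos"];P=cloud(w)
Q=(P-base)@np.c_[x,np.cross(n,x),n]   # peg frame
hsv=cv2.cvtColor(w["img"],cv2.COLOR_BGR2HSV)
b=(hsv[...,1]>70)&(hsv[...,2]>60)&(np.abs(Q[...,1])<.05)&(Q[...,0]>-.028)&(Q[...,0]<.05)
q=Q[b&(Q[...,2]>.038)&(Q[...,2]<.05)];print("tip peg-frame",len(q),(q.min(0)+q.max(0))/2,np.ptp(q,0),np.median(q[:,2]))
q=Q[b&(Q[...,2]>.003)&(Q[...,2]<.036)];c,k=fit(q);f=q[k]
print("loop top plane",c,"tilt x,y deg",np.degrees(np.arctan(c[:2])),len(f),"y mid",(f[:,1].min()+f[:,1].max())/2,np.ptp(f[:,1]),"xmax",f[:,0].max())
g=(np.abs(Q[...,1])>.04)&(np.abs(Q[...,1])<.08)&(np.abs(Q[...,0])<.03)&(np.abs(Q[...,2])<.01);print("slab h",np.median(Q[g][:,2]))
print("tcp peg frame",((t-base)@np.c_[x,np.cross(n,x),n]).round(4),err(s)[1].round(2))
E
python3 m2.py
```

```text
tip peg-frame 608 [-1.14625640e-03  1.92631537e-05  4.27029910e-02] [0.01463348 0.01429655 0.0086318 ] 0.04420299864092349
loop top plane [0.44677463 0.00718059 0.02782736] tilt x,y deg [24.07388016  0.41141042] 4804 y mid -0.00019022919197310244 0.05281225858981034 xmax 0.0204967132758213
slab h 0.0004618022792924923
tcp peg frame [-0.0906 -0.0027  0.1171] [-0.26 -0.36 -0.1 ]
```

>>> step_arm(moves=[[[0.02,-0.0009,0],[-0.2,-0.3,-0.1],0.042],[[0.03,-0.0009,0],[0,0,0],0.042],[[0.03,-0.0009,0],[0,0,0],0.042],[[0.009,0,0],[0,0,0],0.042],[[0,0,0.025],[0,0,0],0.042],[[0,0,0.02],[0,0,0],0.042],[[0,0,0],[0,0,0],0.042],[[0,0,0],[0,0,0],0.042]])

```text
clock: 16.05
eef_pos: [0.6182, -0.0478, 0.1761]
orientation: [[0.86, -0.229, 0.456], [-0.203, -0.973, -0.107], [0.468, -0.0, -0.884]]
force: [-0.1, 0.5, -0.2]
width: 0.0421
grasp_force: 0.0
```

```bash
cat > m3.py <<'E'
from err import *
s=robot.sense();t=s["eef_pos"];F=np.c_[x,np.cross(n,x),n]
print(s["clock"],"tcp peg frame",((t-base)@F).round(4),err(s)[1].round(2),"F peg",(s["force"]@F).round(1),s["joint_positions"].round(1),s["width"])
E
python3 m3.py; python3 -c "
from h import *
w=snap('wrist');cv2.imwrite('pics/w8.png',w['img'])"
```

```text
16.05 tcp peg frame [-0.003  -0.0002  0.0719] [-0.02  0.09  0.02] F peg [-0.3  0.4 -0. ] [ -1.7  13.9 117.9 -15.   21.4 114.3] 0.042064407749488726
```

View pics/w8.png

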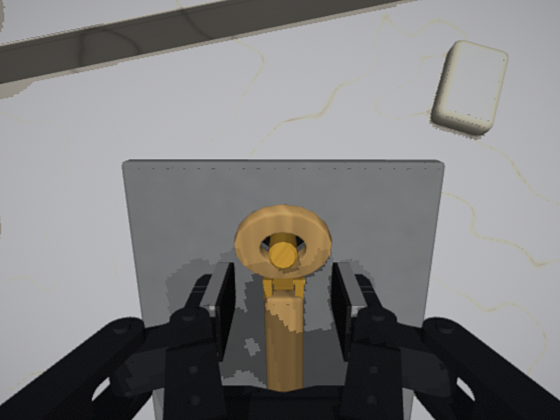

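The fingers straddle the peg evenly: inner faces at u≈235 and 333, peg at 285. I'll go down onto the loop.

>>> step_arm(moves=[[[0.001,0,0.012],[0,0,0],0.042],[[0.001,0,0.01],[0,0,0],0.042],[[0,0,0.004],[0,0,0],0.042],[[0,0,0.003],[0,0,0],0.042],[[0,0,0],[0,0,0],0.042]])

```text
clock: 16.73
eef_pos: [0.6338, -0.0514, 0.1516]
orientation: [[0.86, -0.229, 0.456], [-0.203, -0.973, -0.107], [0.469, -0.0, -0.883]]
force: [-0.5, -0.2, 0.6]
width: 0.0424
grasp_force: 0.0
```

>>> step_arm(moves=[[[0,0,0.002],[0,0,0],0.042],[[0,0,0.002],[0,0,0],0.042],[[0,0,0.002],[0,0,0],0.042],[[0,0,0],[0,0,0],0.042]])

```text
clock: 17.23
eef_pos: [0.6368, -0.052, 0.1466]
orientation: [[0.859, -0.229, 0.457], [-0.203, -0.973, -0.107], [0.469, -0.001, -0.883]]
force: [0.4, 0.6, 1.4]
width: 0.0422
grasp_force: 0.7
```

```bash
python3 m3.py
```

```text
17.225 tcp peg frame [-0.      0.      0.0369] [-0.04  0.01  0.01] F peg [0.9 0.6 1.1] [ -2.1  18.1 117.  -17.   18.  116.1] 0.04222443882316165
```

Contact is starting, so I'll continue in 2 mm steps and watch the force.

>>> step_arm(moves=[[[0,0,0.002],[0,0,0],0.042],[[0,0,0.002],[0,0,0],0.042],[[0,0,0],[0,0,0],0.042]])

```text
clock: 17.6
eef_pos: [0.6392, -0.0524, 0.1436]
orientation: [[0.859, -0.229, 0.458], [-0.202, -0.973, -0.107], [0.471, -0.001, -0.882]]
force: [-0.2, 0.0, 4.7]
width: 0.0421
grasp_force: 2.0
```

>>> step_arm(moves=[[[0,0,0.002],[0,0,0],0.042],[[0,0,0.001],[0,0,0],0.042],[[0,0,0],[0,0,0],0.042]])

```text
clock: 17.98
eef_pos: [0.6407, -0.0528, 0.1413]
orientation: [[0.859, -0.229, 0.459], [-0.202, -0.973, -0.107], [0.471, -0.001, -0.882]]
force: [-1.2, 0.3, 6.7]
width: 0.0417
grasp_force: 3.1
```

```bash
python3 m3.py; python3 m2.py
```

```text
17.975 tcp peg frame [0.001  0.0002 0.0302] [-0.07 -0.1   0.01] F peg [2.  0.  6.5] [ -2.2  18.9 116.8 -17.5  17.4 116.6] 0.04173182081187648
tip peg-frame 1203 [-0.00081599 -0.00019758  0.04199232] [0.01595461 0.01493562 0.00794998] 0.04407005756824221
loop top plane [0.02083605 0.0001011  0.02378764] tilt x,y deg [1.19364494 0.00579286] 6700 y mid 7.386928817834995e-06 0.045225968686339574 xmax 0.022283856934629618
slab h 0.00044147878032742207
tcp peg frame [0.001  0.0002 0.0302] [-0.07 -0.1   0.01]
```

The loop is now flat with its top at 24 mm, on the ears at about 7 N, so I'll keep pressing.

>>> step_arm(moves=[[[0,0,0.001],[0,0,0],0.042],[[0,0,0.001],[0,0,0],0.042],[[0,0,0.001],[0,0,0],0.042],[[0,0,0.001],[0,0,0],0.042]])

```text
clock: 18.52
eef_pos: [0.6419, -0.0532, 0.1371]
orientation: [[0.859, -0.229, 0.457], [-0.203, -0.973, -0.107], [0.47, -0.001, -0.883]]
force: [1.0, 0.0, 3.3]
width: 0.042
grasp_force: 1.6
```

>>> step_arm(moves=[[[0,0,0.001],[0,0,0],0.042],[[0,0,0.001],[0,0,0],0.042],[[0,0,0.001],[0,0,0],0.042]])

```text
clock: 18.9
eef_pos: [0.6429, -0.0535, 0.134]
orientation: [[0.86, -0.229, 0.457], [-0.203, -0.973, -0.107], [0.469, -0.0, -0.883]]
force: [-0.1, 0.7, 3.8]
width: 0.0419
grasp_force: 1.4
```

```bash
python3 m3.py; python3 m2.py
```

```text
18.9 tcp peg frame [-0.0003 -0.      0.0227] [-0.04  0.04  0.01] F peg [1.6 0.7 3.5] [ -2.2  19.8 116.7 -18.   16.8 117.1] 0.041910066202835286
tip peg-frame 1343 [-0.00058405 -0.00023431  0.04200167] [0.01523047 0.01480698 0.00795151] 0.044021235000237594
loop top plane [0.14730293 0.0011787  0.01541211] tilt x,y deg [8.37957606 0.06753471] 5751 y mid -0.00021016722514153978 0.046607416749660055 xmax 0.02205147726407205
slab h 0.00044323665174565355
tcp peg frame [-0.0003 -0.      0.0227] [-0.04  0.04  0.01]
```

>>> step_arm(moves=[[[0,0,0.0015],[0,0,0],0.042],[[0,0,0.0015],[0,0,0],0.042],[[0,0,0.0015],[0,0,0],0.042],[[0,0,0.001],[0,0,0],0.042]])

```text
clock: 19.45
eef_pos: [0.6452, -0.0541, 0.1289]
orientation: [[0.86, -0.229, 0.456], [-0.203, -0.973, -0.107], [0.468, -0.0, -0.884]]
force: [-0.5, -0.7, 0.3]
width: 0.0421
grasp_force: 0.0
```

>>> step_arm(moves=[[[0,0,0.001],[0,0,0],0.042],[[0,0,0.001],[0,0,0],0.042],[[0,0,0],[0,0,0],0.042]])

```text
clock: 19.82
eef_pos: [0.6464, -0.0543, 0.1275]
orientation: [[0.86, -0.229, 0.457], [-0.203, -0.973, -0.107], [0.469, -0.0, -0.883]]
force: [-0.1, 0.1, -0.2]
width: 0.0419
grasp_force: 0.0
```

```bash
python3 m3.py; python3 m2.py
```

```text
19.825 tcp peg frame [-0.0002 -0.      0.0153] [-0.03  0.03  0.02] F peg [-0.2  0.1 -0.1] [ -2.3  20.7 116.5 -18.6  16.1 117.7] 0.04190230949771939
tip peg-frame 1506 [-0.00059811 -0.00016573  0.04217312] [0.01567726 0.01486909 0.00833891] 0.043980368580506614
loop top plane [ 0.00386763 -0.00348193  0.00878574] tilt x,y deg [ 0.22159793 -0.19949935] 5518 y mid 0.002479256820906309 0.04805386198239825 xmax 0.022402384130559165
slab h 0.00046656401409373425
tcp peg frame [-0.0002 -0.      0.0153] [-0.03  0.03  0.02]
```

The loop now lies flat on the slab with its top at 8–9 mm and no force on the tool. I'll back straight off and check.

>>> step_arm(moves=[[[0,0,-0.003],[0,0,0],0.042],[[0,0,-0.01],[0,0,0],0.042],[[0,0,-0.03],[0,0,0],0.042],[[0,0,-0.05],[0,0,0],0.042],[[-0.04,0,-0.02],[0,0,0],0.06],[[-0.03,0,0],[0,0,0],0.06],[[0,0,0],[0,0,0],0.06]])

```text
clock: 20.75
eef_pos: [0.5323, -0.0277, 0.1942]
orientation: [[0.861, -0.229, 0.455], [-0.202, -0.974, -0.107], [0.468, 0.0, -0.884]]
force: [0.2, 0.2, -0.8]
width: 0.0602
grasp_force: 0.0
```

```bash
python3 m2.py; python3 -c "
from h import *
w=snap('wrist');cv2.imwrite('pics/w9.png',cv2.resize(w['img'][20:220,160:400],None,fx=3,fy=3)[:600])"
```

```text
tip peg-frame 500 [-1.08141762e-03  8.81718816e-05  4.41728846e-02] [0.01426551 0.01423393 0.0050662 ] 0.044187537470815025
loop top plane [0.01196892 0.00208907 0.00878363] tilt x,y deg [0.68573576 0.11969457] 3556 y mid 0.0036194734017877313 0.0525607153325941 xmax 0.02190260354480925
slab h 0.00046471209840791
tcp peg frame [-0.0724 -0.0003  0.1292] [-0.03  0.12  0.06]
```

View pics/w9.png

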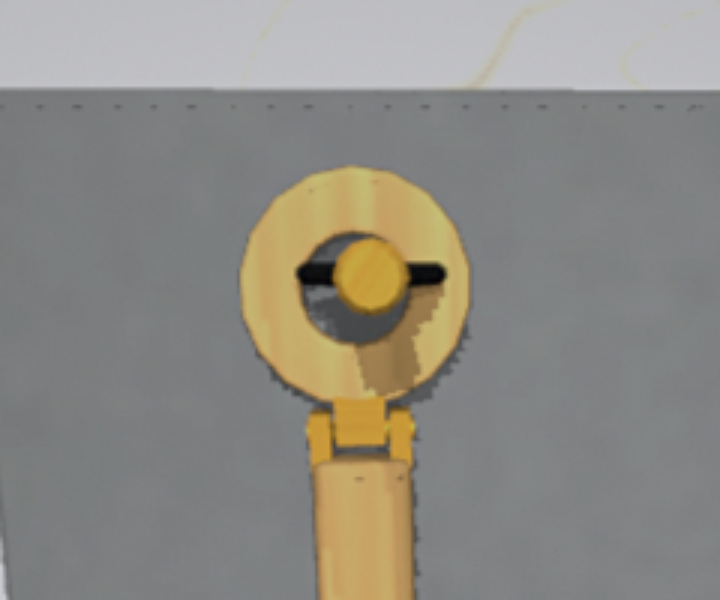

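Both ears are out over the ring, but the loop sits 3.6 mm to the left of centre, so the left ear barely overlaps it (x≈297–303 in the crop). I'll centre it by closing the fingers gently around the ring, symmetric about the peg.

>>> step_arm(moves=[[[0.036,0,0],[0,0,0],0.07],[[0.036,0,0.01],[0,0,0],0.07],[[0,0,0.05],[0,0,0],0.07],[[0,0,0.035],[0,0,0],0.07],[[0,0,0.015],[0,0,0],0.07],[[0,0,0.006],[0,0,0],0.07],[[0,0,0],[0,0,0],0.07]], force=20)

```text
clock: 21.72
eef_pos: [0.6499, -0.0551, 0.1265]
orientation: [[0.859, -0.229, 0.457], [-0.203, -0.973, -0.107], [0.47, -0.0, -0.883]]
force: [0.1, -0.0, -0.2]
width: 0.0701
grasp_force: 0.0
```

```bash
python3 m3.py
```

```text
21.725 tcp peg frame [0.0024 0.     0.0128] [-0.04 -0.02  0.02] F peg [ 0.   0.  -0.2] [ -2.4  21.  116.1 -18.6  16.  117.5] 0.07007433929071077
```

>>> step_arm(moves=[[[-0.002,0,0.003],[0,0,0],0.07],[[0,0,0.003],[0,0,0],0.07],[[0,0,0],[0,0,0],0.064],[[0,0,0],[0,0,0],0.06],[[0,0,0],[0,0,0],0.057],[[0,0,0],[0,0,0],0.055],[[0,0,0],[0,0,0],0.055],[[0,0,0],[0,0,0],0.055]])

```text
clock: 22.72
eef_pos: [0.6507, -0.0552, 0.1198]
orientation: [[0.859, -0.229, 0.457], [-0.203, -0.973, -0.107], [0.469, -0.001, -0.883]]
force: [0.3, 2.8, 1.8]
width: 0.0549
grasp_force: 1.2
```

```bash
python3 m3.py;python3 m2.py
```

```text
22.725 tcp peg frame [-0.      0.0001  0.0064] [-0.05  0.    0.02] F peg [0.6 2.8 1.7] [ -2.4  21.8 116.2 -19.4  15.3 118.4] 0.05489730348648541
tip peg-frame 1729 [-0.00067385 -0.00023195  0.04207067] [0.01601739 0.01478932 0.00809423] 0.044040870637873646
loop top plane [-0.00832292  0.00022229  0.00832831] tilt x,y deg [-0.47685734  0.01273639] 7102 y mid 0.0001223664614228466 0.05295624819859995 xmax 0.021303279683988034
slab h 0.00045909238164238173
tcp peg frame [-0.      0.0001  0.0064] [-0.05  0.    0.02]
```

The loop is centred now. I'll open the fingers and back off.

>>> step_arm(moves=[[[0,0,0],[0,0,0],0.06],[[0,0,0],[0,0,0],0.066],[[0,0,0],[0,0,0],0.07],[[0,0,-0.01],[0,0,0],0.07],[[0,0,-0.03],[0,0,0],0.07],[[0,0,-0.05],[0,0,0],0.07],[[-0.03,0,-0.03],[0,0,0],0.07],[[-0.04,0,0],[0,0,0],0.07],[[0,0,0],[0,0,0],0.07]])

```text
clock: 23.9
eef_pos: [0.5321, -0.028, 0.1918]
orientation: [[0.861, -0.229, 0.454], [-0.202, -0.973, -0.107], [0.466, 0.0, -0.885]]
force: [0.7, 0.1, 0.9]
width: 0.0697
grasp_force: 0.0
```

```bash
python3 m2.py; python3 -c "
from h import *
w=snap('wrist');cv2.imwrite('pics/w10.png',w['img'])"
```

```text
tip peg-frame 510 [-1.03559483e-03  6.13024701e-05  4.41757982e-02] [0.01463995 0.01462695 0.00489421] 0.04422235789243717
loop top plane [-0.00013422  0.00065681  0.00831994] tilt x,y deg [-0.00769003  0.03763231] 3496 y mid 0.0001366360101394317 0.05284402766391265 xmax 0.020321590857672916
slab h 0.00043708787826903867
tcp peg frame [-0.0736 -0.0006  0.1271] [-0.    0.19  0.06]
```

View pics/w10.png

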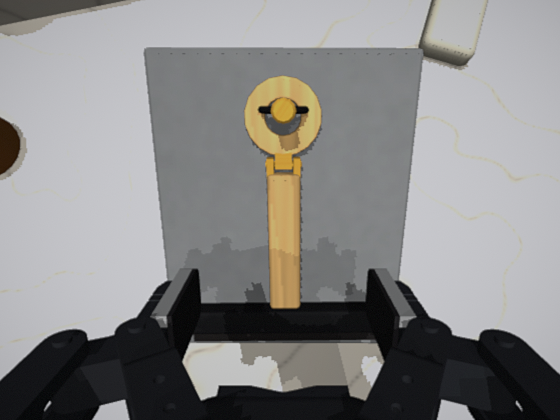

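The loop is flat on the slab and centred around the peg (284,110). Both ears stand out over it (260–308), and the blade hangs down the slope. The robot is clear, so I'm handing the job in.

```bash
python3 -c "
from station import robot
print(robot.sign_off())"
```

```text
the job is handed in; nothing more can be done
None
```

The squeegee hangs on the peg by its loop, blade down the slope, with the loop flat on the slab and both ears sprung out over it. I handed the job in at about 24 s with the robot clear of everything.

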